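# Lock the drain-tablet tub away in the gated drawer

## Task

Stand the small lidded tub upright in the open drawer of the organiser and let go of it, then shut and lock the drawer by taking the black gate lever all the way along the zigzag slot in the steel top, finishing at the end of the short side notch at the back, and let go of the lever. Keep the tub upright and leave the plunger cup, dish, dustpan and spray bottle where they are.

Things in the scene. Friction and masses are not known exactly. Their poses are not given: they have to be found in the camera images.
- organiser: Low clear plastic case fixed to the surface, 200 x 200 mm, 87 mm high, open at its front, with a flat opaque steel top plate 5 mm thick. Origin: centre of its underside; z up, +x to its closed back, -x to its open front where the drawer comes out, +y to its left seen from the front. The plate has one zigzag slot 15 mm wide for the lever's 9 mm stem; the stem cannot be forced across the plate.
- gate_front (a point): Middle of the slot's front cross part, on the plate's top face. Slot centreline as x, y in mm in the organiser's frame, front to back: cross part from (-60,-25) to (-60,25), leg to (-25,25), cross to (-25,-25), leg to (10,-25), cross to (10,25), leg to (45,25), short lock notch ending at (45,0). This point is at (-60,0), 87 mm high.
- gate_lock (a point): The closed end of the slot's last part, the short lock notch at the back: (45,0) mm in the organiser's frame, 87 mm high, on the plate's top face. The lever's axis must end here.
- drawer (a joint): How far the white drawer is out, m: 0 shut, about 0.105 at the start. It slides along the organiser's x (opens to -x), about 2.5 N of friction, stays where left. 190 mm long, 184 wide outside, walls 4 mm thick, their tops 48 mm above the surface. The lever stands on the drawer: moving the lever to the organiser's +x shuts the drawer; the lever's x in the organiser's frame is 0.045 - this value.
- lever (a joint): Sideways place of the gate lever, m: its y in the organiser's frame. About 1.5 N of friction; stays where it is left. It starts somewhere along the front cross part of the slot, between -0.022 and 0.018. When locked it is 0.
- lever_knob (a point): Point on the axis of the gate lever's black upright round knob, 122 mm above the surface, at a good height to grip. The knob is 22 mm in diameter and reaches from 100 to 140 mm above the surface; a 9 mm steel stem below it goes down through the slot. It only slides, it cannot turn, tilt or lift. Axes parallel to the organiser's.
- tray_floor (a point): Point on the drawer's floor, 8 mm above the surface, mid-way along the part of the drawer that sticks out at the start; moves with the drawer. Axes as the organiser's. Clear floor: 48 mm to the front wall (-x), 48 mm (+x) to where the organiser's top plate begins at the start (the compartment goes on under it to 68 mm), 88 mm to either side.
- tub: Small closed round tub of drain tablets, dark grey plastic with a white lid of the same width: diameter 50 mm, 60 mm high, about 0.12 kg. Origin: centre of its underside, z up. Starts standing to one side of the organiser. It passes under the top plate (underside 82 mm high) when standing in the drawer.
- plunger_cup: Bystander: black hard plunger cup, 116 mm wide, 82 mm high, on the other side of the organiser from the tub. Origin under its centre.
- dish: Bystander: stainless steel round dish 104 mm wide with a scourer ball, 53 mm high in all, out at the right. Origin under its centre.
- dustpan: Bystander: yellow dustpan, 200 x 210 mm, 45 mm high, its handle out to its own -x to 205 mm from the origin (centre of the pan's underside). Far out at the robot's left.
- spray_bottle: Bystander: closed red spray bottle with a white trigger head, 76 mm in diameter, 225 mm high, far out at the robot's right. Origin under its centre.

How it is judged (in metres and radians):
On the way, in this order (a step that is already met when the one before it is completed fails the run):
1. the tub stands in the drawer's front part, let go of (x of tub in the frame of tray_floor between -0.045 and 0.045 m and y of tub in the frame of tray_floor between -0.068 and 0.068 m and z of tub in the frame of tray_floor between -0.006 and 0.008 m and angle between tub's own z axis and vertical below 0.15 rad and contact force between the fingers and tub below 0.1 N and linear speed of tub below 0.02 m/s), for 0.2 s.
2. the lever has come through to the middle leg (value of joint drawer between 0.042 and 0.064 m and value of joint lever below -0.017 m).
3. the lever has come through to the last leg (value of joint drawer between 0.007 and 0.029 m and value of joint lever above 0.017 m).
At the end, for the whole second after the job is handed in: Drawer shut to within 6 mm, lever within 8 mm of the end of the lock notch, tub standing upright (within 0.15 rad) on the floor of the drawer's front compartment (its axis within 45 mm of the tray point fore and aft and 68 mm sideways), at rest (value of joint drawer below 0.006 m and value of joint lever between -0.008 and 0.008 m and x of tub in the frame of tray_floor between -0.045 and 0.045 m and y of tub in the frame of tray_floor between -0.068 and 0.068 m and z of tub in the frame of tray_floor between -0.006 and 0.008 m and angle between tub's own z axis and vertical below 0.15 rad and linear speed of tub below 0.02 m/s); the robot touches nothing.
It fails at once if the black plunger cup is moved more than 30 mm (distance of plunger_cup from where it was at the start of the episode above 0.03 m).
It fails at once if the scourer dish is moved more than 30 mm (distance of dish from where it was at the start of the episode above 0.03 m).
It fails at once if the dustpan is moved more than 30 mm (distance of dustpan from where it was at the start of the episode above 0.03 m).
It fails at once if the spray bottle is moved more than 30 mm (distance of spray_bottle from where it was at the start of the episode above 0.03 m).
It fails at once if the tub is tipped over (angle between tub's own z axis and vertical above 0.7 rad).
It also fails if it takes over 58 s, if anything falls off the work surface, if the arm or the gripper's body presses on something with over 40 N, if the wrist force passes 120 N, or if a joint passes its speed limit or range.

## Robot

A 7-joint arm with a two-finger parallel gripper is mounted at the origin on the work surface. World frame = base frame: x ahead of the robot, y to its left, z up, the work surface at z = 0. Lengths are in m, angles in degrees, forces in N, time in s.
With the tool pointing down it reaches from about 0.425 to 0.875 m from the base axis. Payload 4.7 kg.
Tool frame: the origin (TCP) lies between the finger pads; the fingertips stand 25 mm ahead of it and the grasp point (between the pads) lies 6 mm ahead of it (env.tip_reach is the distance from the TCP to the fingertips, in m); z points along the fingers, y is the direction in which the jaws open and shut (so a half turn about z gives the same grasp; the last joint's range is limited). The gripper opens to 87 mm and grips with 3 to 60 N. Pads are 19 mm wide; open, the fingers measure 117 mm over their backs; the gripper's body (75 mm by 190 mm) begins 51 mm behind the grasp point.
Start: joints at [-67.775, 18.392, -4.016, 83.108, 1.295, 78.541, -3.26], TCP at [0.237, 0.605, 0.248] pointing down, gripper open.
Joint ranges: [-163.93, 163.93], [-17.29, 119.83], [-79.2, 71.16], [3.27, 140.29], [-89.18, 269.18], [5.43, 117.66], [-154.24, 154.24]. Speed limits (degrees/s): [147.25, 147.25, 180, 180, 180, 180, 180].

## Interface

Orientations are given as [roll, pitch, yaw] about the fixed x, y, z axes, in that order (R = Rz(yaw) Ry(pitch) Rx(roll)).
In Python, from cell import env, viewer, job gives the robot as it stands.
- The arm moves only by the tool move_arm, never from a script. Its argument "steps" is a list of rows, each a list of 7 numbers: the finger opening in cm, from 0 to 8.7, then the shift along the tool's x, y, z in cm, then the turn, a rotation vector about the tool's x, y, z in rad. In form: [[fingers, tx, ty, tz, wx, wy, wz], ...]. A call has 1 to 5 rows; each row shifts and turns the commanded pose from where the row before left it, along the tool's axes as they then stand; what a row does not reach is not made up. A row lasts 1/12 s, in which the tool goes at most 41.7 mm and 7.16 degrees, less where a joint would pass 70% of its speed; a pose out of reach is approached as far as the arm can. A call is refused whole if a number of a shift passes 4.17 or a number of a turn 0.125, either way. A call with a gripper value outside its range is refused whole. The fingers move at their own pace and stop on an object; "force" is the grip in N (left out, the last holds). Time passes only in rows, so rows that do not move let the fingers close. It gives the time, the measured TCP pose, the force and the opening at its end, in the units of the state.
- env.get_obs(): the state, without advancing time (a new reading comes with each control period).
- viewer.read_camera(name): name is "scene" or "top"; returns a dict with "img" (420x560x3 uint8, red, green, blue), "vfov" (degrees; the focal length in pixels is half the picture's height over the tangent of half this angle, whatever the lens; pixels are square), "cx", "cy" (the principal point, pixels), "extrinsics" (4x4, takes a point from world to camera coordinates). Camera axes: x right, y down, z forward; pixel columns grow to the right and rows downward; lengths in m; the calibration is good to about 2 mm. A picture is of the moment at which its call begins. There is no depth.
- job.sign_off(): hands the job in, once; it reports no verdict.
The state is a dict: "time_s": time; "qpos": joint angles; "joint_velocities": joint speeds; "effort": joint torques, N m; "tool_pos": TCP position; "tool_rot": TCP orientation; "force": force on the tool from outside, world axes, zero at the start; "wrist_torque": the same for the moment, N m; "grip_width": finger opening in m.
Only numpy, scipy, OpenCV 4.12 (cv2) and the standard library are available. Lean on these libraries where they do the work, as an engineer would, in place of code of your own. Each camera call takes 0.05 s, during which the arm holds its last target.

## Working session

There is one attempt and no reset: what is moved stays moved. The work goes in short steps, Python scripts to look and compute and a tool call to move; the robot and the scene stay as the last step left them, time stands still between calls to the robot, and variables do not carry over. Pictures are saved under pics/ and viewed, and the job is handed in when it is done.

Besides the shell and the picture viewer there is one more tool, called after "Emit:" as name(argument=value, ...), one argument or row to a line, values as JSON. move_arm: Moves the arm, as the interface text tells. Its arguments: {"type":"object","properties":{"steps":{"type":"array"},"force":{"type":"number"}},"required":["steps"]}

```bash
mkdir -p pics; ls; python3 - <<'E'
from cell import env,viewer
import cv2,numpy as np
o=env.get_obs();print(o)
for n in("scene","top"):
    c=viewer.read_camera(n);print(n,c["vfov"],c["cx"],c["cy"],np.round(c["extrinsics"],4).tolist())
    cv2.imwrite(f"pics/{n}0.png",c["img"][:,:,::-1])
E
```

```text
pics
{'time_s': 0.0, 'qpos': array([-67.77194646,  18.44106788,  -4.0143142 ,  83.17642465,
         1.29528547,  78.53999474,  -3.26020786]), 'joint_velocities': array([ 0.01886622,  0.0173264 , -0.04387378,  0.07763516, -0.00404751,
        0.01909963,  0.05822599]), 'effort': array([-1.54850368e-04, -4.91295147e+01, -4.04037489e-01, -3.12519872e+01,
       -6.39300956e-02,  4.39324498e-02,  1.81159926e-04]), 'tool_pos': array([0.2372546 , 0.60460135, 0.2464252 ]), 'tool_rot': array([-1.79887768e+02,  6.43416609e-03,  1.58580430e+02]), 'force': array([-0.16566981,  0.53721355, -0.57273228]), 'wrist_torque': array([-0.05180712, -0.01767119,  0.03035998]), 'grip_width': 0.08681016805557182}
scene 47.097189442568066 282.4457605511144 208.79158303768506 [[-0.443, 0.8964, 0.0157, 0.2363], [0.7447, 0.3776, -0.5503, -0.342], [-0.4992, -0.2321, -0.8348, 1.9302], [0.0, 0.0, 0.0, 1.0]]
top 54.03230043580854 285.08831008260273 213.73135778032528 [[0.0224, -0.9997, 0.0134, -0.0369], [-0.9962, -0.0235, -0.0839, 0.5483], [0.0842, -0.0114, -0.9964, 1.28], [0.0, 0.0, 0.0, 1.0]]
```

View pics/scene0.png

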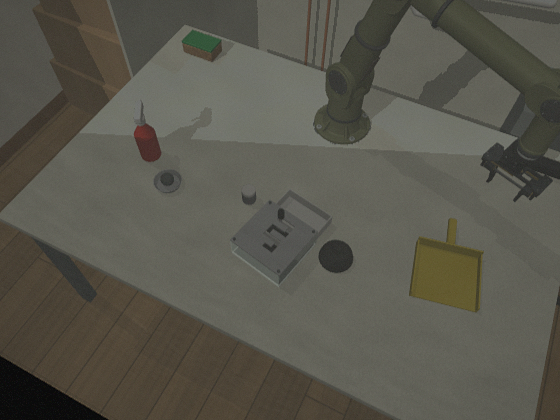

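View pics/top0.png

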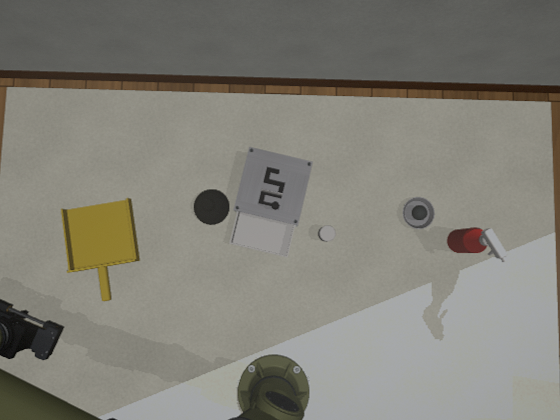

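The top view shows the organiser around (275,190) with its drawer toward the robot, the tub's lid at (326,233) on the robot's right, and the plunger cup at (211,207) on its left. I'll zoom in to measure.

```bash
python3 - <<'E'
import cv2
t=cv2.imread("pics/top0.png")[135:270,180:350]
cv2.imwrite("pics/topz.png",cv2.convertScaleAbs(cv2.resize(t,None,fx=4.4,fy=4.4,interpolation=cv2.INTER_CUBIC),alpha=1.4))
s=cv2.imread("pics/scene0.png")[175:300,220:370]
cv2.imwrite("pics/scenez.png",cv2.convertScaleAbs(cv2.resize(s,None,fx=4.6,fy=4.6,interpolation=cv2.INTER_CUBIC),alpha=1.4))
E
```

```text
(no output)
```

View pics/topz.png

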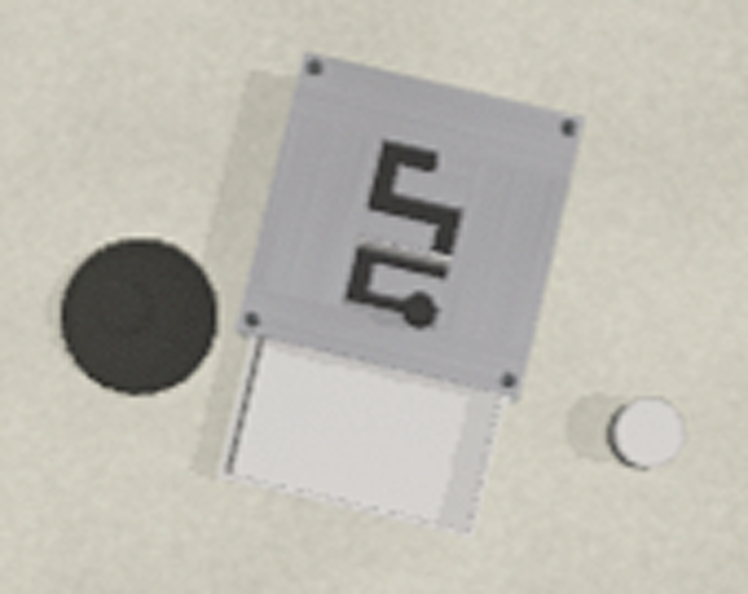

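View pics/scenez.png

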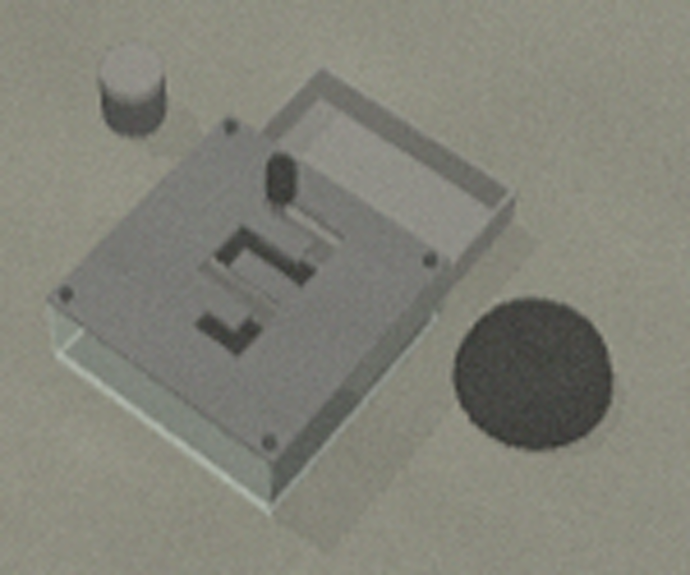

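```bash
cat > h.py <<'E'
import numpy as np
from cell import env,viewer
def ray(c,u,v,z):
    f=210/np.tan(np.radians(c["vfov"]/2));E=np.array(c["extrinsics"])
    d=E[:3,:3].T@np.array([(u-c["cx"])/f,(v-c["cy"])/f,1]);p=-E[:3,:3].T@E[:3,3]
    return p+d*(z-p[2])/d[2]
E
python3 - <<'E'
from h import *
import cv2
T=viewer.read_camera("top");S=viewer.read_camera("scene")
tz=lambda a,b,z:ray(T,180+(a+.5)/4.4-.5,135+(b+.5)/4.4-.5,z)
sz=lambda a,b,z:ray(S,220+(a+.5)/4.6-.5,175+(b+.5)/4.6-.5,z)
C=np.array([tz(*p,.087) for p in[(306,53),(584,118),(519,400),(238,336)]])
D=np.array([sz(*p,.087) for p in[(272,455),(47,298),(233,112),(445,262)]])
for n,X in(("top",C),("scene",D)):
    print(n,X[:,:2].round(4).tolist(),[round(float(np.linalg.norm(X[i]-X[(i+1)%4])),4) for i in range(4)],"ctr",X.mean(0)[:2].round(4))
    e=(X[0]+X[1]-X[2]-X[3]);print("yaw",np.degrees(np.arctan2(e[1],e[0])))
    e=(X[0]+X[3]-X[1]-X[2]);print("yaw2",np.degrees(np.arctan2(e[1],e[0]))-90)
print("tub",tz(648,432,.06),sz(132,70,.06));print("tub base scene approx",)
print("knob top",tz(419,310,.14),sz(280,163,.14))
print("drawer front corners top z.048",tz(222,477,.048),tz(473,530,.048),sz(515,195,.048),sz(320,68,.048))
print("cup",tz(139,316,.082))
E
```

```text
top [[0.7461, 0.0905], [0.7053, -0.1029], [0.509, -0.0618], [0.5483, 0.1311]] [0.1977, 0.2006, 0.1968, 0.2019] ctr [0.6272 0.0142]
yaw -11.701595771475935
yaw2 -11.713939411555174
scene [[0.7427, 0.0893], [0.706, -0.1026], [0.5092, -0.0592], [0.5555, 0.131]] [0.1954, 0.2015, 0.1957, 0.1918] ctr [0.6284 0.0146]
yaw -12.50045555584553
yaw2 -12.268323262052903
tub [ 0.49024425 -0.15334112  0.06      ] [ 0.49296939 -0.15306494  0.06      ]
tub base scene approx
knob top [0.56350422 0.00718433 0.14      ] [0.56495669 0.00610314 0.14      ]
drawer front corners top z.048 [0.45239046 0.14342899 0.048     ] [ 0.41938087 -0.03308174  0.048     ] [0.45756462 0.14671076 0.048     ] [ 0.41920315 -0.03104703  0.048     ]
cup [0.56088486 0.19988556 0.082     ]
```

Both views agree to a few mm: organiser centre about (0.627, 0.014) with yaw -11.9°, tub about (0.491, -0.153), and lever about (-61, -20) mm local. First I turn the jaws to lie along the organiser's y.

Emit:
move_arm(
  steps=[
    [8.7,0,0,0,0,0,-0.083],
    [8.7,0,0,0,0,0,-0.083],
    [8.7,0,0,0,0,0,0],
  ],
  force=20,
)

```text
time_s: 0.45
tool_pos: [0.2373, 0.605, 0.2473]
tool_rot: [-180.0, -0.0, 168.2]
force: [-0.7, 0.2, -0.2]
grip_width: 0.0871
```

```bash
cat >> h.py <<'E'
from scipy.spatial.transform import Rotation as Ro
O=np.array([.6275,.0143]);YAW=np.radians(-11.9)
ax=np.array([np.cos(YAW),np.sin(YAW)]);ay=np.array([-ax[1],ax[0]])
def w(lx,ly): return O+lx*ax+ly*ay
def loc(p): d=np.array(p[:2])-O; return np.array([d@ax,d@ay])
def st():
    o=env.get_obs();print("t",round(o["time_s"],2),"pos",o["tool_pos"].round(4),"rot",o["tool_rot"].round(2),"loc mm",(loc(o["tool_pos"])*1e3).round(1),"F",o["force"].round(1),"grip",round(o["grip_width"],4));return o
def to(x,y,z):
    "z of grasp point; prints tool-frame shift in cm"
    o=env.get_obs();R=Ro.from_euler("xyz",o["tool_rot"],degrees=True)
    print("to",np.round([x,y,z],4),"shift cm",(R.inv().apply(np.array([x,y,z+.006])-o["tool_pos"])*100).round(2))
E
python3 -c "
from h import *
st();to(.45,.25,.24);to(.4915,-.153,.15)"
```

```text
t 0.45 pos [0.2373 0.605  0.2473] rot [-179.97   -0.    168.22] loc mm [-503.6  497.5] F [-0.7  0.2 -0.2] grip 0.0871
to [0.45 0.25 0.24] shift cm [-28.07 -30.41   0.14]
to [ 0.4915 -0.153   0.15  ] shift cm [-40.36 -69.     9.16]
```

Emit:
move_arm(
  steps=[
    [8.7,-2.35,-2.53,0,0,0,0],
    [8.7,-2.35,-2.53,0,0,0,0],
    [8.7,-2.35,-2.53,0,0,0,0],
    [8.7,-2.35,-2.53,0,0,0,0],
    [8.7,-2.35,-2.53,0,0,0,0],
  ],
)

```text
time_s: 0.87
tool_pos: [0.3269, 0.4556, 0.2475]
tool_rot: [180.0, -0.0, 168.0]
force: [0.5, 0.0, 0.4]
grip_width: 0.0872
```

Emit:
move_arm(
  steps=[
    [8.7,-2.35,-2.53,0,0,0,0],
    [8.7,-2.35,-2.53,0,0,0,0],
    [8.7,-2.35,-2.53,0,0,0,0],
    [8.7,-2.35,-2.53,0,0,0,0],
    [8.7,-2.35,-2.53,0,0,0,0],
  ],
)

```text
time_s: 1.28
tool_pos: [0.4157, 0.3075, 0.2477]
tool_rot: [180.0, 0.0, 167.9]
force: [1.2, -0.1, -0.0]
grip_width: 0.0869
```

Emit:
move_arm(
  steps=[
    [8.7,-2.35,-2.53,0,0,0,0],
    [8.7,-2.35,-2.53,0,0,0,0],
    [8.7,-1.03,-3.22,0,0,0,0],
    [8.7,-1.03,-3.22,0,0,0,0],
    [8.7,-1.03,-3.22,0,0,0,0],
  ],
)

```text
time_s: 1.7
tool_pos: [0.461, 0.1472, 0.2475]
tool_rot: [180.0, -0.0, 167.9]
force: [0.1, 0.7, 1.0]
grip_width: 0.0868
```

Emit:
move_arm(
  steps=[
    [8.7,-1.03,-3.22,0,0,0,0],
    [8.7,-1.03,-3.22,0,0,0,0],
    [8.7,-1.03,-3.22,0,0,0,0],
    [8.7,-1.03,-3.22,0,0,0,0],
    [8.7,-1.03,-3.22,0,0,0,0],
  ],
)

```text
time_s: 2.12
tool_pos: [0.478, -0.0208, 0.2478]
tool_rot: [180.0, 0.0, 167.9]
force: [0.7, 0.9, -0.3]
grip_width: 0.087
```

Emit:
move_arm(
  steps=[
    [8.7,-1.03,-3.22,0,0,0,0],
    [8.7,-1.03,-3.22,0,0,0,0],
    [8.7,-1.03,-3.22,0,0,0,0],
    [8.7,0,0,0,0,0,0],
    [8.7,0,0,0,0,0,0],
  ],
)

```text
time_s: 2.53
tool_pos: [0.4882, -0.1223, 0.2477]
tool_rot: [180.0, 0.0, 167.7]
force: [-0.8, 1.5, -1.0]
grip_width: 0.0871
```

```bash
python3 -c "
from h import *
print(st()['qpos'].round(1));to(.4915,-.153,.1);to(.4915,-.153,.043)"
```

```text
t 2.53 pos [ 0.4882 -0.1223  0.2477] rot [1.800e+02 1.000e-02 1.677e+02] loc mm [-108.2 -162.4] F [-0.8  1.5 -1. ] grip 0.0871
[-22.3  -0.5  33.4 104.6   0.3  75.8  88.8]
to [ 0.4915 -0.153   0.1   ] shift cm [-0.98 -2.93 14.17]
to [ 0.4915 -0.153   0.043 ] shift cm [-0.98 -2.93 19.87]
```

Emit:
move_arm(
  steps=[
    [8.7,-0.5,-1.5,0,0,0,-0.007],
    [8.7,-0.45,-1.45,2,0,0,0],
    [8.7,0,0,4,0,0,0],
    [8.7,0,0,3,0,0,0],
    [8.7,0,0,0,0,0,0],
  ],
)

```text
time_s: 2.95
tool_pos: [0.4878, -0.1482, 0.1519]
tool_rot: [-180.0, -0.6, 168.5]
force: [-1.2, 0.8, -0.7]
grip_width: 0.0868
```

```bash
python3 - <<'E'
from h import *
import cv2
st();to(.4915,-.153,.043)
a=viewer.read_camera("top")["img"][135:270,200:370,::-1];b=viewer.read_camera("scene")["img"][150:285,200:370,::-1]
im=np.vstack([cv2.resize(a,None,fx=3,fy=2.2,interpolation=2) for a in(a,b)]);cv2.imwrite("pics/a1.png",cv2.convertScaleAbs(im,alpha=1.4))
E
```

```text
t 2.95 pos [ 0.4878 -0.1482  0.1519] rot [-179.99   -0.62  168.52] loc mm [-103.2 -187.8] F [-1.2  0.8 -0.7] grip 0.0868
to [ 0.4915 -0.153   0.043 ] shift cm [-0.57 -0.4  10.28]
```

View pics/a1.png

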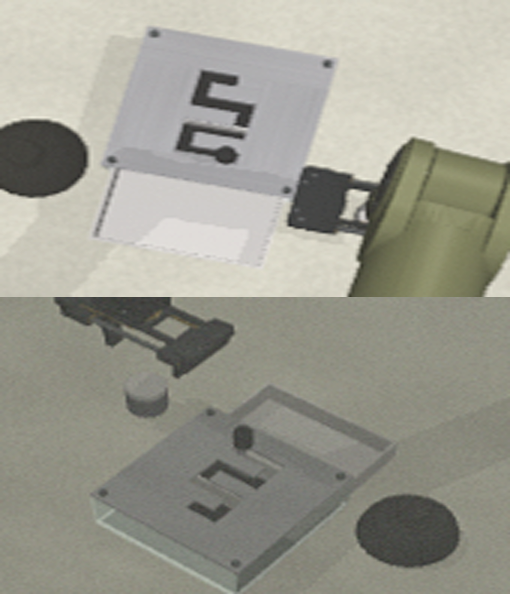

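Emit:
move_arm(
  steps=[
    [8.7,-0.5,-0.4,0,0,0,0],
    [8.7,0,0,0,0,0,0],
    [8.7,0,0,0,0,0,0],
  ],
)

```text
time_s: 3.3
tool_pos: [0.4975, -0.1562, 0.1596]
tool_rot: [180.0, 0.2, 168.5]
force: [-0.3, -0.1, -0.9]
grip_width: 0.0873
```

```bash
python3 -c "
from h import *
print(st()['qpos'].round(1));to(.4915,-.153,.047)"
```

```text
t 3.3 pos [ 0.4975 -0.1562  0.1596] rot [179.98   0.21 168.48] loc mm [ -92.1 -193.7] F [-0.3 -0.1 -0.9] grip 0.0873
[-19.1   6.6  36.  109.   -4.3  65.4  97. ]
to [ 0.4915 -0.153   0.047 ] shift cm [ 0.69  0.19 10.66]
```

Emit:
move_arm(
  steps=[
    [8.7,0.35,0.1,2,0,0,0.007],
    [8.7,0.35,0.1,2,0,0,0],
    [8.7,0,0,2,0,0,0],
    [8.7,0,0,0,0,0,0],
    [8.7,0,0,0,0,0,0],
  ],
)

```text
time_s: 3.72
tool_pos: [0.4894, -0.1524, 0.0979]
tool_rot: [-180.0, -0.0, 168.1]
force: [0.2, -1.0, 0.8]
grip_width: 0.0871
```

```bash
python3 -c "
from h import *
st();to(.4915,-.153,.047)"
```

```text
t 3.72 pos [ 0.4894 -0.1524  0.0979] rot [-1.7999e+02 -3.0000e-02  1.6809e+02] loc mm [-100.7 -191.6] F [ 0.2 -1.   0.8] grip 0.0871
to [ 0.4915 -0.153   0.047 ] shift cm [-0.22 -0.02  4.49]
```

Emit:
move_arm(
  steps=[
    [8.7,-0.2,0,1.5,0,0,0],
    [8.7,0,0,1.5,0,0,0],
    [8.7,0,0,1.5,0,0,0],
    [8.7,0,0,0,0,0,0],
    [8.7,0,0,0,0,0,0],
  ],
)

```text
time_s: 4.13
tool_pos: [0.4922, -0.1531, 0.0537]
tool_rot: [-180.0, 0.1, 168.1]
force: [-0.0, -0.2, 0.1]
grip_width: 0.0874
```

```bash
python3 - <<'E'
from h import *
import cv2
st();to(.4915,-.153,.047)
b=viewer.read_camera("scene")["img"][140:250,200:330,::-1]
cv2.imwrite("pics/a2.png",cv2.convertScaleAbs(cv2.resize(b,None,fx=5,fy=5,interpolation=2),alpha=1.4))
E
```

```text
t 4.13 pos [ 0.4922 -0.1531  0.0537] rot [-1.8000e+02  6.0000e-02  1.6809e+02] loc mm [ -97.9 -191.7] F [-0.  -0.2  0.1] grip 0.0874
to [ 0.4915 -0.153   0.047 ] shift cm [ 0.07 -0.01  0.07]
```

View pics/a2.png

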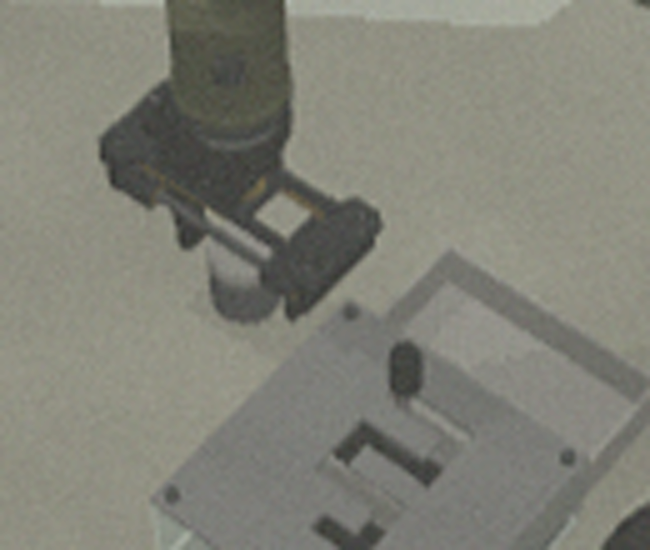

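The fingers are on either side of the tub (about (240,290) in the zoom) and clear of the plate. Next I close them.

Emit:
move_arm(
  steps=[
    [4.0,0,0,0,0,0,0],
    [4.0,0,0,0,0,0,0],
    [4.0,0,0,0,0,0,0],
    [4.0,0,0,0,0,0,0],
    [4.0,0,0,0,0,0,0],
  ],
  force=20,
)

```text
time_s: 4.6
tool_pos: [0.4916, -0.1528, 0.0529]
tool_rot: [180.0, 0.0, 168.1]
force: [0.2, -1.0, -0.8]
grip_width: 0.0617
```

Emit:
move_arm(
  steps=[
    [4.0,0,0,0,0,0,0],
    [4.0,0,0,0,0,0,0],
    [4.0,0,0,0,0,0,0],
    [4.0,0,0,0,0,0,0],
  ],
)

```text
time_s: 4.93
tool_pos: [0.4914, -0.153, 0.0526]
tool_rot: [-180.0, -0.0, 168.1]
force: [-0.6, -0.4, 0.7]
grip_width: 0.0489
```

Emit:
move_arm(
  steps=[
    [4.0,0,0,-1.5,0,0,0],
    [4.0,0,0,-2.5,0,0,0],
    [4.0,0,0,-2.5,0,0,0],
    [4.0,0,0,-2.5,0,0,0],
    [4.0,0,0,0,0,0,0],
  ],
)

```text
time_s: 5.35
tool_pos: [0.4942, -0.1536, 0.1469]
tool_rot: [179.9, 0.4, 168.1]
force: [1.5, -0.5, -1.5]
grip_width: 0.0489
```

Emit:
move_arm(
  steps=[
    [4.0,2,0,0,0,0,0],
    [4.0,2,1,0,0,0,0],
    [4.0,1.5,2,0,0,0,0],
    [4.0,0,2.5,0,0,0,0],
    [4.0,0,2.5,0,0,0,0],
  ],
)

```text
time_s: 5.77
tool_pos: [0.4527, -0.0624, 0.1417]
tool_rot: [179.9, -0.1, 168.0]
force: [0.7, -0.2, -1.4]
grip_width: 0.0487
```

Emit:
move_arm(
  steps=[
    [4.0,0,2.5,0,0,0,0],
    [4.0,0,2.5,0,0,0,0],
    [4.0,0,2.5,0,0,0,0],
    [4.0,0,2,0,0,0,0],
    [4.0,0,1.5,0,0,0,0],
  ],
)

```text
time_s: 6.18
tool_pos: [0.4763, 0.0468, 0.1415]
tool_rot: [180.0, -0.1, 168.2]
force: [0.8, 0.2, -2.0]
grip_width: 0.049
```

Emit:
move_arm(
  steps=[
    [4.0,0,0,0,0,0,0],
    [4.0,0,0,0,0,0,0],
    [4.0,0,0,0,0,0,0],
    [4.0,0,0,0,0,0,0],
  ],
)

```text
time_s: 6.52
tool_pos: [0.4764, 0.043, 0.1422]
tool_rot: [-180.0, -0.0, 168.0]
force: [-0.8, -0.6, -2.1]
grip_width: 0.049
```

```bash
python3 - <<'E'
from h import *
import cv2
st();p=w(-.154,0);to(*p,.057)
b=viewer.read_camera("scene")["img"][140:270,220:370,::-1]
cv2.imwrite("pics/a3.png",cv2.convertScaleAbs(cv2.resize(b,None,fx=4.4,fy=4.4,interpolation=2),alpha=1.4))
E
```

```text
t 6.52 pos [0.4764 0.043  0.1422] rot [-1.7997e+02 -4.0000e-02  1.6798e+02] loc mm [-153.8   -3.1] F [-0.8 -0.6 -2.1] grip 0.049
to [0.4768 0.0461 0.057 ] shift cm [0.02 0.31 7.92]
```

View pics/a3.png

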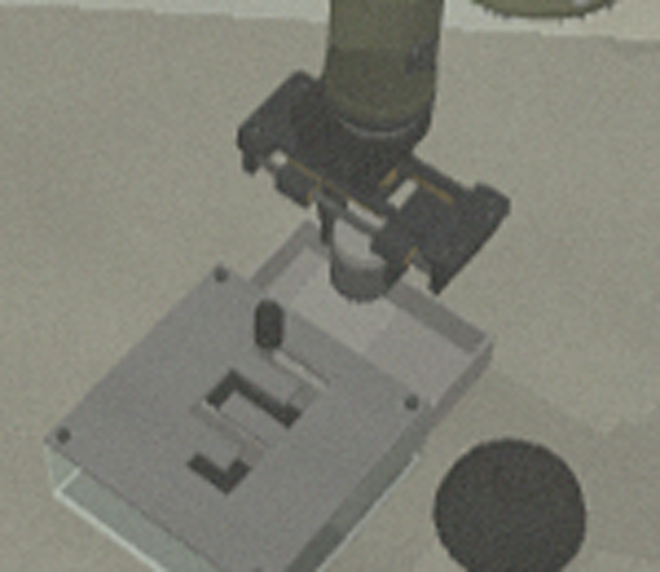

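Emit:
move_arm(
  steps=[
    [4.0,0,0.3,2,0,0,0],
    [4.0,0,0,2,0,0,0],
    [4.0,0,0,2,0,0,0],
    [4.0,0,0,1,0,0,0],
    [4.0,0,0,0.5,0,0,0],
  ],
)

```text
time_s: 6.98
tool_pos: [0.4762, 0.0464, 0.0661]
tool_rot: [-179.9, -0.1, 168.0]
force: [0.1, 0.2, -2.0]
grip_width: 0.0489
```

Emit:
move_arm(
  steps=[
    [4.0,0,0,0,0,0,0],
    [4.0,0,0,0,0,0,0],
    [4.0,0,0,0,0,0,0],
    [4.0,0,0,0,0,0,0],
  ],
)

```text
time_s: 7.32
tool_pos: [0.4783, 0.0475, 0.0687]
tool_rot: [179.9, 0.1, 168.1]
force: [-0.4, -0.5, -2.0]
grip_width: 0.0489
```

Emit:
move_arm(
  steps=[
    [4.0,0,0,0.3,0,0,0],
    [4.0,0,0,0.2,0,0,0],
    [4.0,0,0,0.2,0,0,0],
    [4.0,0,0,0,0,0,0],
    [4.0,0,0,0,0,0,0],
  ],
)

```text
time_s: 7.73
tool_pos: [0.4775, 0.0474, 0.0606]
tool_rot: [180.0, 0.0, 168.1]
force: [0.2, -0.5, 0.5]
grip_width: 0.0491
```

Emit:
move_arm(
  steps=[
    [4.0,0,0,0.1,0,0,0],
    [4.0,0,0,0,0,0,0],
    [4.0,0,0,0,0,0,0],
  ],
)

```text
time_s: 7.98
tool_pos: [0.478, 0.0473, 0.0605]
tool_rot: [180.0, 0.1, 168.1]
force: [-1.3, -1.1, 6.4]
grip_width: 0.0488
```

It touched the floor at z = 0.0605 as predicted, and the upward force appeared. Now I let go and lift.

Emit:
move_arm(
  steps=[
    [6.0,0,0,0,0,0,0],
    [6.5,0,0,0,0,0,0],
    [7.5,0,0,0,0,0,0],
    [8,0,0,0,0,0,0],
    [8,0,0,0,0,0,0],
  ],
)

```text
time_s: 8.4
tool_pos: [0.4773, 0.0474, 0.0594]
tool_rot: [-180.0, -0.0, 168.1]
force: [0.1, 0.2, -0.2]
grip_width: 0.0741
```

Emit:
move_arm(
  steps=[
    [8,0,0,0,0,0,0],
    [8,0,0,0,0,0,0],
    [8,0,0,0,0,0,0],
    [8,0,0,0,0,0,0],
    [8,0,0,0,0,0,0],
  ],
)

```text
time_s: 8.82
tool_pos: [0.4774, 0.0474, 0.0596]
tool_rot: [180.0, 0.0, 168.1]
force: [0.1, 0.1, -0.6]
grip_width: 0.0799
```

Emit:
move_arm(
  steps=[
    [8,0,0,-1,0,0,0],
    [8,0,0,-2,0,0,0],
    [8,0,0,-3,0,0,0],
    [8,0,0,-3,0,0,0],
    [8,0,0,-3,0,0,0],
  ],
)

```text
time_s: 9.23
tool_pos: [0.4772, 0.0471, 0.1816]
tool_rot: [180.0, 0.0, 168.1]
force: [0.5, 0.4, 0.7]
grip_width: 0.0802
```

Emit:
move_arm(
  steps=[
    [8,0,0,-2,0,0,0],
    [8,0,0,0,0,0,0],
    [8,0,0,0,0,0,0],
  ],
)

```text
time_s: 9.48
tool_pos: [0.4782, 0.0475, 0.2014]
tool_rot: [179.9, 0.2, 168.1]
force: [-0.1, 0.0, -0.4]
grip_width: 0.0806
```

```bash
python3 - <<'E'
from h import *
import cv2
st()
b=viewer.read_camera("scene")["img"][140:270,220:370,::-1]
a=viewer.read_camera("top")["img"][135:270,200:350,::-1]
cv2.imwrite("pics/a4.png",cv2.convertScaleAbs(np.hstack([cv2.resize(x,(400,355),interpolation=2) for x in(a,b)]),alpha=1.4))
E
```

```text
t 9.48 pos [0.4782 0.0475 0.2014] rot [1.7988e+02 1.7000e-01 1.6809e+02] loc mm [-152.9    1.7] F [-0.1  0.  -0.4] grip 0.0806
```

View pics/a4.png

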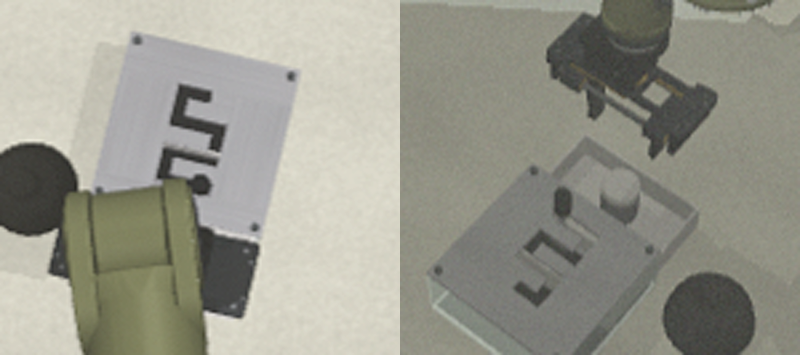

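The tub stands upright in the drawer (scene panel, about (620,190)), free of the fingers. Next I go over the knob.

Emit:
move_arm(
  steps=[
    [7,-2.5,-0.6,0,0,0,0],
    [7,-2.5,-0.6,0,0,0,0],
    [7,-2.5,-0.6,0,0,0,0],
    [7,-1.8,-0.4,0,0,0,0],
    [7,0,0,0,0,0,0],
  ],
)

```text
time_s: 10.0
tool_pos: [0.5655, 0.0042, 0.1978]
tool_rot: [-179.8, -0.0, 167.9]
force: [-0.5, -0.3, -0.6]
grip_width: 0.0704
```

Emit:
move_arm(
  steps=[
    [7,0,0,0,0,0,0],
    [7,0,0,0,0,0,0],
  ],
)

```text
time_s: 10.17
tool_pos: [0.5626, 0.0069, 0.1982]
tool_rot: [-180.0, -0.2, 168.1]
force: [-1.2, 0.4, -0.3]
grip_width: 0.0698
```

```bash
python3 - <<'E'
from h import *
st();to(.5642,.0066,.122);print(loc([.5642,.0066]))
E
```

```text
t 10.17 pos [0.5626 0.0069 0.1982] rot [-1.7995e+02 -1.7000e-01  1.6810e+02] loc mm [-62.  -20.6] F [-1.2  0.4 -0.3] grip 0.0698
to [0.5642 0.0066 0.122 ] shift cm [-0.19  0.01  7.02]
[-0.06035185 -0.02058724]
```

Emit:
move_arm(
  steps=[
    [7,-0.1,0,2,0,0,0],
    [7,0,0,2,0,0,0],
    [7,0,0,2,0,0,0],
    [7,0,0,1,0,0,0],
    [7,0,0,0,0,0,0],
  ],
)

```text
time_s: 10.58
tool_pos: [0.5622, 0.0072, 0.127]
tool_rot: [-179.9, -0.3, 168.2]
force: [-0.3, -0.3, -1.0]
grip_width: 0.0698
```

Emit:
move_arm(
  steps=[
    [7,0,0,0,0,0,0],
    [7,0,0,0,0,0,0],
    [7,0,0,0,0,0,0],
  ],
)

```text
time_s: 10.83
tool_pos: [0.5657, 0.0066, 0.131]
tool_rot: [179.9, 0.1, 168.1]
force: [0.3, 0.5, 0.2]
grip_width: 0.0701
```

```bash
python3 - <<'E'
from h import *
import cv2
st();to(.5642,.0066,.122)
b=viewer.read_camera("scene")["img"][140:270,220:370,::-1]
a=viewer.read_camera("top")["img"][135:270,200:350,::-1]
cv2.imwrite("pics/a5.png",cv2.convertScaleAbs(np.hstack([cv2.resize(x,(400,355),interpolation=2) for x in(a,b)]),alpha=1.4))
E
```

```text
t 10.83 pos [0.5657 0.0066 0.131 ] rot [1.7994e+02 1.3000e-01 1.6810e+02] loc mm [-58.9 -20.3] F [0.3 0.5 0.2] grip 0.0701
to [0.5642 0.0066 0.122 ] shift cm [ 0.15 -0.03  0.3 ]
```

View pics/a5.png

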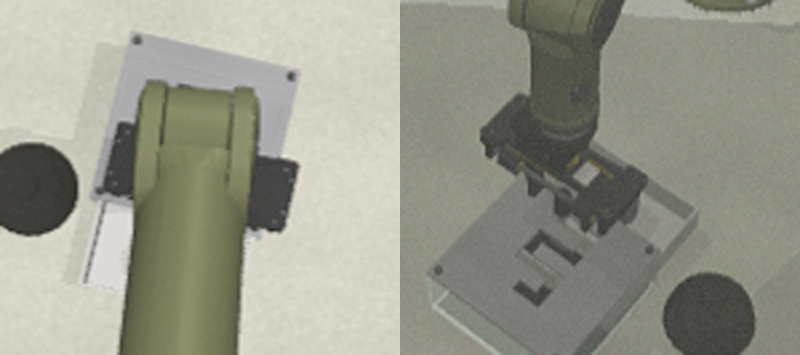

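The knob sits between the fingers. I close on it.

Emit:
move_arm(
  steps=[
    [1.5,0.1,0,0.3,0,0,0],
    [1.5,0,0,0,0,0,0],
    [1.5,0,0,0,0,0,0],
    [1.5,0,0,0,0,0,0],
    [1.5,0,0,0,0,0,0],
  ],
  force=30,
)

```text
time_s: 11.35
tool_pos: [0.5639, 0.0066, 0.1266]
tool_rot: [180.0, 0.0, 168.1]
force: [0.4, -0.2, -0.2]
grip_width: 0.0442
```

Emit:
move_arm(
  steps=[
    [1.5,0,0,0,0,0,0],
    [1.5,0,0,0,0,0,0],
    [1.5,0,0,0,0,0,0],
    [1.5,0,0,0,0,0,0],
    [1.5,0,0,0,0,0,0],
  ],
)

```text
time_s: 11.77
tool_pos: [0.564, 0.007, 0.1266]
tool_rot: [180.0, 0.0, 168.1]
force: [1.1, 1.8, -0.8]
grip_width: 0.0212
```

Emit:
move_arm(
  steps=[
    [1.5,0,0,0,0,0,0],
    [1.5,0,0,0,0,0,0],
  ],
)

```text
time_s: 11.93
tool_pos: [0.564, 0.007, 0.1266]
tool_rot: [180.0, 0.0, 168.1]
force: [0.4, 1.8, 0.1]
grip_width: 0.021
```

```bash
python3 - <<'E'
from h import *
st();to(*w(-.06,.025),.122)
E
```

```text
t 11.93 pos [0.564  0.007  0.1266] rot [1.7997e+02 1.0000e-02 1.6811e+02] loc mm [-60.7 -20.3] F [0.4 1.8 0.1] grip 0.021
to [0.5739 0.0511 0.122 ] shift cm [-0.07  4.53 -0.14]
```

Emit:
move_arm(
  steps=[
    [1.5,0,1,0,0,0,0],
    [1.5,0,1,0,0,0,0],
    [1.5,0,1,0,0,0,0],
    [1.5,0,0.8,0,0,0,0],
    [1.5,0,0.7,0,0,0,0],
  ],
)

```text
time_s: 12.35
tool_pos: [0.5736, 0.0521, 0.1266]
tool_rot: [-180.0, 0.0, 168.2]
force: [0.6, -1.2, -0.7]
grip_width: 0.0209
```

Emit:
move_arm(
  steps=[
    [1.5,0,0,0,0,0,0],
    [1.5,0,0,0,0,0,0],
    [1.5,0,0,0,0,0,0],
  ],
)

```text
time_s: 12.6
tool_pos: [0.5734, 0.0516, 0.1266]
tool_rot: [179.9, 0.0, 168.1]
force: [1.8, 0.7, -0.5]
grip_width: 0.0212
```

```bash
python3 - <<'E'
from h import *
st();to(*w(-.025,.025),.122)
E
```

```text
t 12.6 pos [0.5734 0.0516 0.1266] rot [1.7994e+02 3.0000e-02 1.6813e+02] loc mm [-60.6  25.3] F [ 1.8  0.7 -0.5] grip 0.0212
to [0.6082 0.0439 0.122 ] shift cm [-3.56 -0.03 -0.14]
```

Emit:
move_arm(
  steps=[
    [1.5,-0.4,0,0,0,0,0],
    [1.5,-0.8,0,0,0,0,0],
    [1.5,-0.8,0,0,0,0,0],
    [1.5,-0.8,0,0,0,0,0],
    [1.5,-0.7,0,0,0,0,0],
  ],
)

```text
time_s: 13.02
tool_pos: [0.6082, 0.0432, 0.1266]
tool_rot: [180.0, -0.0, 168.1]
force: [-2.4, 1.9, 2.6]
grip_width: 0.0207
```

Emit:
move_arm(
  steps=[
    [1.5,0,0,0,0,0,0],
    [1.5,0,0,0,0,0,0],
    [1.5,0,0,0,0,0,0],
  ],
)

```text
time_s: 13.27
tool_pos: [0.6086, 0.0428, 0.1266]
tool_rot: [-180.0, 0.2, 168.1]
force: [1.8, 0.5, -1.3]
grip_width: 0.0211
```

```bash
python3 - <<'E'
from h import *
st();to(*w(-.025,-.025),.122)
E
```

```text
t 13.27 pos [0.6086 0.0428 0.1266] rot [-1.7998e+02  1.6000e-01  1.6806e+02] loc mm [-24.4  23.9] F [ 1.8  0.5 -1.3] grip 0.0211
to [ 0.5979 -0.005   0.122 ] shift cm [ 0.06 -4.89 -0.14]
```

Emit:
move_arm(
  steps=[
    [1.5,0,-1,0,0,0,0],
    [1.5,0,-1,0,0,0,0],
    [1.5,0,-1,0,0,0,0],
    [1.5,0,-1,0,0,0,0],
    [1.5,0,-0.9,0,0,0,0],
  ],
)

```text
time_s: 13.68
tool_pos: [0.5968, -0.0063, 0.1266]
tool_rot: [-180.0, 0.0, 168.0]
force: [2.2, 0.6, -1.3]
grip_width: 0.0211
```

Emit:
move_arm(
  steps=[
    [1.5,0,0,0,0,0,0],
    [1.5,0,0,0,0,0,0],
    [1.5,0,0,0,0,0,0],
  ],
)

```text
time_s: 13.93
tool_pos: [0.5969, -0.0061, 0.1266]
tool_rot: [-179.9, -0.0, 168.0]
force: [2.0, -1.8, -0.6]
grip_width: 0.0208
```

```bash
python3 - <<'E'
from h import *
st();to(*w(.010,-.025),.122)
E
```

```text
t 13.93 pos [ 0.5969 -0.0061  0.1266] rot [-1.7991e+02 -1.0000e-02  1.6804e+02] loc mm [-25.8 -26.3] F [ 2.  -1.8 -0.6] grip 0.0208
to [ 0.6321 -0.0122  0.122 ] shift cm [-3.58  0.13 -0.14]
```

Emit:
move_arm(
  steps=[
    [1.5,-0.4,0.1,0,0,0,0],
    [1.5,-0.8,0,0,0,0,0],
    [1.5,-0.8,0,0,0,0,0],
    [1.5,-0.8,0,0,0,0,0],
    [1.5,-0.7,0,0,0,0,0],
  ],
)

```text
time_s: 14.35
tool_pos: [0.6325, -0.0111, 0.1266]
tool_rot: [-180.0, -0.0, 168.1]
force: [-2.5, -0.8, 4.3]
grip_width: 0.0208
```

Emit:
move_arm(
  steps=[
    [1.5,0,0,0,0,0,0],
    [1.5,0,0,0,0,0,0],
    [1.5,0,0,0,0,0,0],
  ],
)

```text
time_s: 14.6
tool_pos: [0.6329, -0.0112, 0.1266]
tool_rot: [-180.0, 0.2, 168.1]
force: [2.0, -2.2, 0.3]
grip_width: 0.021
```

```bash
python3 - <<'E'
from h import *
import cv2
st();to(*w(.010,.025),.122)
b=viewer.read_camera("scene")["img"][140:270,220:370,::-1]
a=viewer.read_camera("top")["img"][135:270,200:350,::-1]
cv2.imwrite("pics/a6.png",cv2.convertScaleAbs(np.hstack([cv2.resize(x,(400,355),interpolation=2) for x in(a,b)]),alpha=1.4))
E
```

```text
t 14.6 pos [ 0.6329 -0.0112  0.1266] rot [-1.7999e+02  1.5000e-01  1.6808e+02] loc mm [ 10.6 -23.8] F [ 2.  -2.2  0.3] grip 0.021
to [0.6424 0.0367 0.122 ] shift cm [ 0.06  4.88 -0.14]
```

View pics/a6.png

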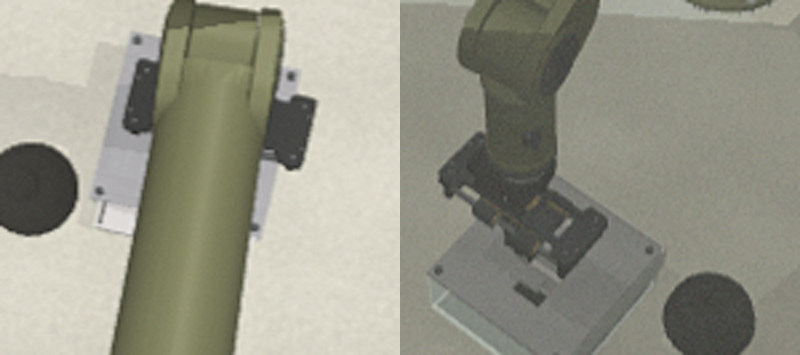

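The drawer has followed: only a short lip still sticks out at (115,215). On along the next cross part.

Emit:
move_arm(
  steps=[
    [1.5,0,1,0,0,0,0],
    [1.5,0,1,0,0,0,0],
    [1.5,0,1,0,0,0,0],
    [1.5,0,1,0,0,0,0],
    [1.5,0,0.9,0,0,0,0],
  ],
)

```text
time_s: 15.12
tool_pos: [0.6421, 0.0392, 0.1266]
tool_rot: [180.0, 0.0, 168.2]
force: [2.4, -1.9, -0.5]
grip_width: 0.0212
```

Emit:
move_arm(
  steps=[
    [1.5,0,0,0,0,0,0],
    [1.5,0,0,0,0,0,0],
    [1.5,0,0,0,0,0,0],
  ],
)

```text
time_s: 15.37
tool_pos: [0.6419, 0.0386, 0.1266]
tool_rot: [179.9, -0.0, 168.2]
force: [2.5, 0.5, 0.3]
grip_width: 0.0213
```

```bash
python3 - <<'E'
from h import *
st();to(*w(.045,.025),.122)
E
```

```text
t 15.37 pos [0.6419 0.0386 0.1266] rot [ 1.7991e+02 -1.0000e-02  1.6816e+02] loc mm [ 9.  26.8] F [2.5 0.5 0.3] grip 0.0213
to [0.6767 0.0295 0.122 ] shift cm [-3.6  -0.18 -0.14]
```

Emit:
move_arm(
  steps=[
    [1.5,-0.4,-0.15,0,0,0,0],
    [1.5,-0.8,0,0,0,0,0],
    [1.5,-0.8,0,0,0,0,0],
    [1.5,-0.8,0,0,0,0,0],
    [1.5,-0.7,0,0,0,0,0],
  ],
)

```text
time_s: 15.78
tool_pos: [0.6765, 0.0283, 0.1266]
tool_rot: [180.0, -0.0, 168.1]
force: [-2.4, 2.0, 3.0]
grip_width: 0.0209
```

Emit:
move_arm(
  steps=[
    [1.5,0,0,0,0,0,0],
    [1.5,0,0,0,0,0,0],
    [1.5,0,0,0,0,0,0],
  ],
)

```text
time_s: 16.03
tool_pos: [0.6761, 0.0283, 0.1266]
tool_rot: [-180.0, -0.0, 168.1]
force: [-3.0, 1.5, 3.8]
grip_width: 0.021
```

```bash
python3 - <<'E'
from h import *
st();to(*w(.045,.0),.122)
E
```

```text
t 16.03 pos [0.6761 0.0283 0.1266] rot [-1.8000e+02 -1.0000e-02  1.6807e+02] loc mm [44.7 23.7] F [-3.   1.5  3.8] grip 0.021
to [0.6715 0.005  0.122 ] shift cm [-0.03 -2.37 -0.14]
```

Emit:
move_arm(
  steps=[
    [1.5,0,-0.6,0,0,0,0],
    [1.5,0,-0.6,0,0,0,0],
    [1.5,0,-0.6,0,0,0,0],
    [1.5,0,-0.6,0,0,0,0],
    [1.5,0,0,0,0,0,0],
  ],
)

```text
time_s: 16.45
tool_pos: [0.6708, 0.0034, 0.1266]
tool_rot: [180.0, 0.0, 168.0]
force: [-0.8, 2.3, 1.6]
grip_width: 0.021
```

Emit:
move_arm(
  steps=[
    [1.5,0,0,0,0,0,0],
    [1.5,0,0,0,0,0,0],
    [1.5,0,0,0,0,0,0],
  ],
)

```text
time_s: 16.7
tool_pos: [0.6708, 0.0037, 0.1266]
tool_rot: [-179.9, 0.0, 168.1]
force: [-0.9, -0.5, 2.7]
grip_width: 0.0208
```

```bash
python3 - <<'E'
from h import *
st();to(*w(.045,.0),.122)
E
```

```text
t 16.7 pos [0.6708 0.0037 0.1266] rot [-1.7991e+02  2.0000e-02  1.6805e+02] loc mm [44.6 -1.4] F [-0.9 -0.5  2.7] grip 0.0208
to [0.6715 0.005  0.122 ] shift cm [-0.04  0.14 -0.14]
```

The lever is at local (44.6, -1.4) mm, which is the end of the lock notch. I let go and lift off.

Emit:
move_arm(
  steps=[
    [3,0,0,0,0,0,0],
    [4,0,0,0,0,0,0],
    [5,0,0,0,0,0,0],
    [6,0,0,0,0,0,0],
    [6,0,0,0,0,0,0],
  ],
)

```text
time_s: 17.12
tool_pos: [0.6708, 0.0053, 0.1263]
tool_rot: [180.0, -0.0, 168.1]
force: [-0.3, 0.5, -0.6]
grip_width: 0.0464
```

Emit:
move_arm(
  steps=[
    [6,0,0,0,0,0,0],
    [6,0,0,0,0,0,0],
    [6,0,0,0,0,0,0],
    [6,0,0,-1,0,0,0],
    [6,0,0,-2,0,0,0],
  ],
)

```text
time_s: 17.53
tool_pos: [0.6691, 0.0052, 0.1546]
tool_rot: [-179.9, -0.3, 168.1]
force: [-0.2, 0.4, -0.4]
grip_width: 0.06
```

Emit:
move_arm(
  steps=[
    [6,0,0,-3,0,0,0],
    [6,0,0,-3,0,0,0],
    [6,0,0,-2,0,0,0],
    [6,3,0,0,0,0,0],
    [6,3,0,0,0,0,0],
  ],
)

```text
time_s: 17.95
tool_pos: [0.6133, 0.0166, 0.239]
tool_rot: [180.0, 0.3, 168.0]
force: [-0.7, 0.4, -0.6]
grip_width: 0.0601
```

Emit:
move_arm(
  steps=[
    [6,0,-3,0,0,0,0],
    [6,0,-4,0,0,0,0],
    [6,0,-4,0,0,0,0],
    [6,0,-4,0,0,0,0],
    [6,0,-4,0,0,0,0],
  ],
)

```text
time_s: 18.37
tool_pos: [0.5724, -0.1702, 0.2379]
tool_rot: [180.0, 0.1, 168.1]
force: [1.2, 0.3, 0.1]
grip_width: 0.06
```

Emit:
move_arm(
  steps=[
    [6,0,-2,0,0,0,0],
    [6,0,0,0,0,0,0],
    [6,0,0,0,0,0,0],
    [6,0,0,0,0,0,0],
  ],
)

```text
time_s: 18.7
tool_pos: [0.5693, -0.1869, 0.237]
tool_rot: [179.9, 0.0, 168.2]
force: [0.3, -0.5, -0.4]
grip_width: 0.0596
```

```bash
python3 - <<'E'
from h import *
import cv2
st()
b=viewer.read_camera("scene")["img"][140:310,200:370,::-1]
a=viewer.read_camera("top")["img"][135:270,180:350,::-1]
cv2.imwrite("pics/a7a.png",cv2.convertScaleAbs(cv2.resize(a,None,fx=4.4,fy=4.4,interpolation=2),alpha=1.4))
cv2.imwrite("pics/a7b.png",cv2.convertScaleAbs(cv2.resize(b,None,fx=3.5,fy=3.5,interpolation=2),alpha=1.4))
E
```

```text
t 18.7 pos [ 0.5693 -0.1869  0.237 ] rot [1.7992e+02 4.0000e-02 1.6815e+02] loc mm [ -15.5 -208.8] F [ 0.3 -0.5 -0.4] grip 0.0596
```

View pics/a7a.png

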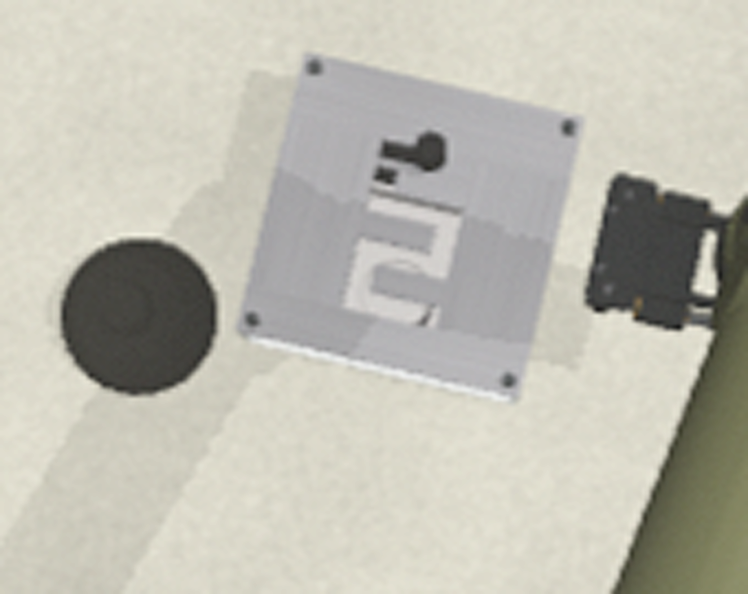

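View pics/a7b.png

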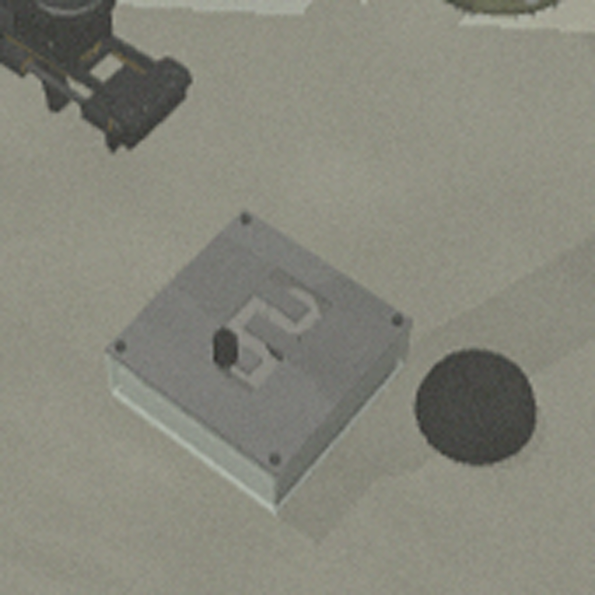

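```bash
python3 - <<'E'
from h import *
T=viewer.read_camera("top")
p=ray(T,180+432.5/4.4-.5,135+150.5/4.4-.5,.14);print("knob",(loc(p)*1e3).round(1))
p=ray(T,180+410/4.4-.5,135+262/4.4-.5,.068);print("lid rear edge",(loc(p)*1e3).round(1))
o=st();print(abs(o["joint_velocities"]).max())
from cell import job
print(job.sign_off())
E
```

```text
knob [44.2 -4.1]
lid rear edge [-22.4  -3.3]
t 18.85 pos [ 0.5695 -0.186   0.2366] rot [179.96   0.   168.27] loc mm [ -15.4 -208. ] F [ 1.   0.  -0.5] grip 0.0601
0.27950020888710847
the job is handed in; nothing more can be done
None
```

I stood the tub in the drawer, let go of it, and took the lever along the whole zigzag slot to the lock notch. I then released the lever, backed off and handed the job in at about 18.9 s; no verdict was reported.

- **Lever and drawer:** At release the gripper put the lever at about (44.6, -1.4) mm in the organiser's frame. The camera afterwards put it at (44.2, -4.1) mm. The two differ by about 3 mm sideways, but both are inside the 8 mm tolerance. The drawer looks fully shut.
- **Tub:** It was seen standing upright in the drawer after release. With the drawer shut, the lid's rear edge showed through the slot at about x = -22 mm, where an upright tub should have it. I could not see all of the tub through the slot.
- **Bystanders:** The plunger cup is in the same place in the last picture. I did not check the dish, dustpan and spray bottle again at the end; the arm's path stayed away from them.
- **Robot:** It ended clear of everything, with no contact force beyond noise.

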